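# Feed a sample carrier through the guarded scanner with a push stick

### The job

On the scanner, slide the red safety catch fully back, then slide the yellow shutter fully open. Lay the sample carrier in the loading track, lengthways and flat, and with the orange push stick behind it push it through the low opening until it rests against the red end stop; once its front edge is under the guard only the stick may push it. Draw the stick back out of the opening, leave it lying flat on its underside on the bed or the bench and let go of it, with catch and shutter left open and none of the other things on the bench disturbed.

Things in the scene. Friction and masses are not known exactly. Their poses are not given: they have to be found in the camera images.
- scanner: White feed-through scanner, fixed. Origin: on the bench under the middle of the opening's entry plane; y = feed direction, x across, z up (mm below in these axes). Bed 20 high, y -200 to 195, x -58 to 58. Guard bridge y 0 to 60, x -76 to 76, top 100 above the bench; a housing as high joins it at x 76 to 192, y 0 to 130.
- opening (a point): Middle of the low opening's entry, 43 mm above the bench: 70 mm wide (scanner x -35 to 35), from the bed at 20 up to 66 mm above the bench, 60 mm deep along the feed. Axes as the scanner's.
- track (a point): Middle of the loading track, on the bed (20 mm above the bench) at scanner y = -88: lay the carrier's underside centre here. Guide rails 10 mm high above the bed, inner faces at x -47 and 47 (scanner y -200 to -95), tapering to -36 and 36 at y -30, then parallel to the end. Axes as the scanner's.
- stop (a point): Foot of the red end stop's face, on the bed at scanner y = 175 mm. Resting against it, the carrier has its centre at y = 125 and its rear edge at y = 75, 15 mm beyond the bridge. Axes as the scanner's.
- catch (a joint): Safety catch, a steel bolt with a red knob on top of the bridge: 0 m = locked, its nose sticking out in front of the bridge and blocking the shutter; slides along the scanner's +y to 0.030 m = fully back; the shutter is free from 0.020 m. Needs about 2 N, stays where left.
- catch_knob (a point): Middle of the red catch knob, moves with it: 14 mm wide (x), 24 mm long (y), top 17 mm above this point, bottom (bolt's upper face) 24 mm below it. When locked it stands at scanner x = 56, y = 24, 137 mm above the bench. Axes as the scanner's.
- shutter (a joint): Yellow shutter plate that closes the opening: 0 m = shut, slides along the scanner's +x to 0.090 m = fully open. Locked (4 mm of play) until the catch is back. Needs about 2.5 N, stays where left.
- shutter_fin (a point): Grip point on the shutter's black upright fin, moves with it: fin 12 mm thick (x), 24 mm (y), its top 16 mm above this point and free for 35 mm below it. It stands in front of the bridge, at scanner y = -20 and x = -34 when shut, 124 mm above the bench. Axes as the scanner's.
- carrier_mid (a point): Centre, half-way up (19 mm above its underside), of the loose sample carrier: black tray 64 mm (x) by 100 mm (y) by 12 mm high with a copper sheet on it, and on top along its y axis an aluminium lifting bar 14 mm wide (x), 60 mm long, reaching from 12 to 38 mm above the underside, to grip by. About 0.15 to 0.31 kg. Either end may lead. Its y axis must lie along the feed.
- carrier: The same carrier, origin at the centre of its underside, axes the same.
- stick_grip (a point): Centre of the upright orange handle of the loose push stick, 40 mm above its underside: handle 22 mm thick (x), 50 mm long (y), reaching 14 to 66 mm above the underside. The stick's own +y points to its pushing end. Under the handle runs a blade 20 mm wide, 14 mm high, from 25 mm behind this point forwards. About 0.12 kg.
- stick_tip (a point): Middle of the stick's flat pushing face, 46 mm wide and 18 mm high, 175 mm ahead (+y) of the handle's centre and 9 mm above the underside.
- stick: The same stick, origin on its underside below the handle's centre, axes the same.
- cleaner: Bystander: white bottle with blue cap, 48 mm diameter, 120 mm high; origin under its centre.
- loupe: Bystander: black magnifier, 40 mm diameter, 50 mm high; origin under its centre.
- jar: Bystander: amber jar with blue lid, 56 mm diameter, 75 mm high; origin under its centre.
- tape: Bystander: green tape roll, 90 mm diameter, 24 mm high; origin under its centre.
- samples: Bystander: grey divided box, 90 by 120 by 35 mm; origin under its centre.
- blower: Bystander: black rubber air blower standing up, 56 mm diameter, 110 mm high; origin under its centre.
- driver: Bystander: screwdriver with blue handle, 170 mm long, lying along its x axis.
Mind the look-alikes: they are no part of the job. What is shaped like the carrier but pink, purple or turquoise is not meant.

How it is judged:
On the way, in this order (a step that is already met when the one before it is completed fails the run):
1. the safety catch is slid back, the shutter still shut (value of joint catch above 0.02 m and value of joint shutter below 0.02 m), for 0.1 s.
2. the shutter is slid fully open (value of joint shutter above 0.08 m), for 0.1 s.
3. the carrier is under the guard bridge, on the bed, pushed by the stick (y of carrier_mid in the frame of scanner between 0 and 0.07 m and x of carrier_mid in the frame of scanner between -0.02 and 0.02 m and height (world z) of carrier_mid below 0.05 m and contact force between stick and carrier above 0.1 N).
4. the carrier has reached the end stop (y of carrier_mid in the frame of scanner above 0.115 m), for 0.1 s.
At the end, for the whole second after the job is handed in: Carrier flat on the bed beyond the bridge, within 10 mm of the end stop, lengthways within 0.15 rad, at rest; stick lying flat (0.25 rad) on bed or bench, at rest, its pushing end out of the opening (before the entry or clear of the machine); shutter open beyond 80 mm, catch back beyond 20 mm (y of carrier_mid in the frame of scanner between 0.115 and 0.135 m and x of carrier_mid in the frame of scanner between -0.012 and 0.012 m and height (world z) of carrier_mid below 0.048 m and angle between the y axis of carrier_mid and the y axis of scanner, either way round below 0.15 rad and linear speed of each of carrier, stick below 0.02 m/s and (y of stick_tip in the frame of scanner below -0.003 m or x of stick_tip in the frame of scanner below -0.09 m or x of stick_tip in the frame of scanner above 0.2 m or y of stick_tip in the frame of scanner above 0.2 m) and angle between stick_grip's own z axis and vertical below 0.25 rad and height (world z) of stick_grip below 0.075 m and value of joint shutter above 0.08 m and value of joint catch above 0.02 m); the robot touches nothing.
It fails at once if the fingers or arm touch the carrier once its front edge is 15 mm or more under the guard (y of carrier_mid in the frame of scanner between -0.035 and 0.2 m and x of carrier_mid in the frame of scanner between -0.04 and 0.04 m and contact force between any of the fingers, the arm and carrier above 0.3 N).
It fails at once if any of the seven bystanders is shifted by more than 25 mm (distance of any of cleaner, loupe, jar, tape, samples, blower, driver from where it was at the start of the episode above 0.025 m).
It also fails if it takes over 72 s, if anything falls off the work surface, if the arm or the gripper's body presses on something with over 40 N, if the wrist force passes 120 N, or if a joint passes its speed limit or range.

### The arm

A 7-joint arm with a two-finger parallel gripper is mounted at the origin on the work surface. World frame = base frame: x ahead of the robot, y to its left, z up, the work surface at z = 0. Lengths are in m, angles in rad, forces in N, time in s.
With the tool pointing down it reaches from about 0.425 to 0.925 m from the base axis. Payload 6.8 kg.
Tool frame: the origin (TCP) lies where the fingers leave the gripper's body, on its centre line; the fingertips stand 73 mm ahead of it and the grasp point (between the pads) lies 54 mm ahead of it; z points along the fingers, y is the direction in which the jaws open and shut (so a half turn about z gives the same grasp; the last joint's range is limited). The gripper opens to 85 mm and grips with 20 to 120 N. Pads are 22 mm wide; open, the fingers measure 114 mm over their backs; the gripper's body (76 mm by 85 mm) begins 54 mm behind the grasp point. The pads swing forward as they close: fully open they stand 13 mm farther back than shut.
Start: joints at [1.218, 0.477, 0.022, 1.555, -0.011, 1.109, -0.083], TCP at [0.164, -0.655, 0.304] pointing down, gripper open.
Joint ranges: [-2.96, 2.96], [-0.34, 2.1], [-1.41, 1.46], [0.24, 2.44], [-1.37, 4.51], [0.17, 1.92], [-2.96, 2.96]. Speed limits (rad/s): [2.39, 2.39, 3.14, 3.14, 3.14, 3.14, 3.14].

### API

Orientations are given as a rotation vector (axis times angle).
In Python, from bench import r gives the robot as it stands.
- The arm moves only by the shell command python3 -m handwheel 'ROWS' [FORCE]. ROWS is JSON, a list that holds one entry, the list of rows, each a list of 7 numbers: the shift along the world's x, y, z in m, then the turn, a rotation vector about the world's x, y, z in rad, then the finger opening in m, from 0 to 0.0854. A call has 1 to 10 rows; each row shifts and turns the commanded pose from where the row before left it; what a row does not reach is not made up. A row lasts 1/12 s, in which the tool goes at most 41.7 mm and 7.16 degrees, less where a joint would pass 70% of its speed; a pose out of reach is approached as far as the arm can. A call is refused whole if a number of a shift passes 0.0417 or a number of a turn 0.125, either way. A call with a gripper value outside its range is refused whole. The fingers move at their own pace and stop on an object; FORCE is the grip in N (left out, the last holds). Time passes only in rows, so rows that do not move let the fingers close. It gives the time, the measured TCP pose, the force and the opening at its end, in the units of the state.
- r.get_obs(): the state, without advancing time (a new reading comes with each control period).
- r.grab_frame(name): name is "scene" or "side" or "wrist"; returns (picture, depth): 400x640x3 uint8, red, green, blue; 400x640 float32, m along the optical axis (not along the pixel's ray), 0 where there is no reading.
- r.get_calibration(name): a dict with "vertical_fov" (degrees; the focal length in pixels is half the picture's height over the tangent of half this angle, whatever the lens; pixels are square), "cx", "cy" (the principal point, pixels), "R" (3x3) and "t" (3): a world point X has camera coordinates R X + t; the wrist camera has in their place "T_tool_cam" (4x4, takes a point from camera to tool coordinates, whose origin is the TCP and whose axes are the flange's). Camera axes: x right, y down, z forward; pixel columns grow to the right and rows downward; lengths in m; the calibration is good to about 2 mm. A picture is of the moment at which its call begins: read the wrist's pose just before it. get_calibration takes no time and is no camera call.
- r.hand_in(): hands the job in, once; it reports no verdict.
Trained networks look in the newest picture that a camera, given by its name, has taken for a name from the list of things; names that differ only in an ending like _2 or _b are one class to them, and where a whole thing is asked for, a point or a joint stands for the part that bears it (a point fixed in the world has none). Each returns a list of dicts, best first, with "p" (0 to 1); they miss things now and then, are a little off and sometimes report something else, mostly with a low value. They report only what shows in the picture. A call takes as long as a camera call. They do not tell look-alikes from the thing itself.
- r.masks_of(label, camera): "pixels" (400x640 bool, what is visible of it) and "at" ([column, row] in pixels, amid what is visible of it).
The state is a dict: "clock": time; "joints": joint angles; "qvel": joint speeds; "tau": joint torques, N m; "tcp_pos": TCP position; "orientation": TCP orientation; "contact_force": force on the tool from outside, world axes, zero at the start; "moment": the same for the moment, N m; "grip_width": finger opening in m.
Only numpy, scipy, OpenCV 4.12 (cv2) and the standard library are available. Lean on these libraries where they do the work, as an engineer would, in place of code of your own. Each camera call takes 0.05 s, during which the arm holds its last target.

## Working session

There is one attempt and no reset: what is moved stays moved. The work goes in short steps, Python scripts to look and compute and a shell command to move; the robot and the scene stay as the last step left them, time stands still between calls to the robot, and variables do not carry over. Pictures are saved under pics/ and viewed, and the job is handed in when it is done.

```bash
ls; mkdir -p pics; cat > h.py <<'E'
import numpy as np, cv2
from bench import r
def save(name,fn,im): cv2.imwrite('pics/'+fn+'.png',im[:,:,::-1])
def K(c): 
    f=200/np.tan(np.radians(c['vertical_fov'])/2); return f,c['cx'],c['cy']
def cam2world(name,obs=None):
    c=r.get_calibration(name)
    if 'R' in c: 
        R=np.array(c['R']);t=np.array(c['t']); return R.T,-R.T@t
    from scipy.spatial.transform import Rotation as Ro
    T=np.array(c['T_tool_cam']); Rt=Ro.from_rotvec(obs['orientation']).as_matrix()
    return Rt@T[:3,:3], Rt@T[:3,3]+np.array(obs['tcp_pos'])
def cloud(name,depth,obs=None):
    f,cx,cy=K(r.get_calibration(name)); v,u=np.mgrid[0:400,0:640]
    P=np.stack([(u-cx)/f*depth,(v-cy)/f*depth,depth],-1)
    A,b=cam2world(name,obs); W=P@A.T+b; W[depth<=0]=np.nan; return W
E
python3 - <<'E'
from h import *
o=r.get_obs();print(o)
for n in ('scene','side','wrist'):
    im,d=r.grab_frame(n); save(n,n+'0',im); np.savez('pics/%s0.npz'%n,im=im,d=d)
    print(n,{k:np.round(v,3).tolist() for k,v in r.get_calibration(n).items()})
E
```

```text
pics
{'clock': 0.0, 'joints': array([ 1.21791484,  0.47780131,  0.02236604,  1.55643431, -0.01151772,
        1.10933079, -0.08309419]), 'qvel': array([0.00023371, 0.0006176 , 0.00104602, 0.00021371, 0.00022813,
       0.00019609, 0.00132418]), 'tau': array([-1.12081816e-03, -5.96445429e+01,  1.60797179e+00, -2.81195426e+01,
        1.25261623e-02,  9.51884984e-03, -1.75458820e-05]), 'tcp_pos': array([ 0.163455  , -0.65443626,  0.30293254]), 'orientation': array([-3.11629609e+00, -3.83315859e-01,  5.60929322e-04]), 'contact_force': array([-0.12540148,  0.29886101,  0.36070832]), 'moment': array([ 0.02628756, -0.01630387,  0.05456337]), 'grip_width': 0.08550745575391294}
scene {'vertical_fov': 44.432, 'cx': 315.421, 'cy': 198.027, 'R': [[0.628, 0.778, 0.023], [0.46, -0.348, -0.817], [-0.627, 0.524, -0.576]], 't': [-0.235, -0.216, 1.897]}
side {'vertical_fov': 47.983, 'cx': 318.066, 'cy': 197.28, 'R': [[-0.946, -0.325, -0.014], [-0.232, 0.703, -0.672], [0.228, -0.632, -0.741]], 't': [0.449, 0.295, 1.229]}
wrist {'vertical_fov': 69.062, 'cx': 320.459, 'cy': 201.537, 'T_tool_cam': [[-0.0, -0.946, -0.323, 0.082], [1.0, -0.0, 0.0, -0.0], [-0.0, -0.323, 0.946, -0.071], [0.0, 0.0, 0.0, 1.0]]}
```

View pics/scene0.png

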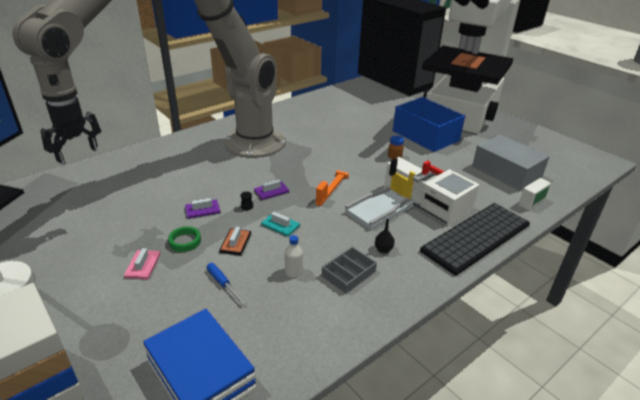

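View pics/side0.png

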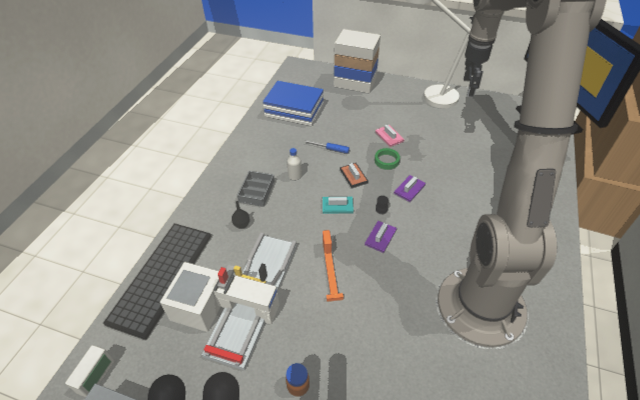

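View pics/wrist0.png

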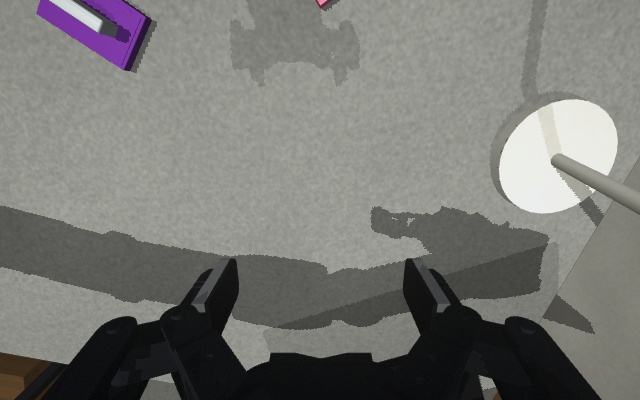

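```bash
python3 - <<'E'
from h import *
S={}
for n in ('side','scene'):
    z=np.load('pics/%s0.npz'%n); W=cloud(n,z['d']); im=z['im'].copy()
    for l in ['scanner','carrier','stick','stick_grip','stick_tip','catch_knob','shutter_fin','cleaner','loupe','jar','tape','samples','blower','driver']:
        for i,m in enumerate(r.masks_of(l,n)[:4]):
            p=m['pixels']; S[f'{n}|{l}|{i}']=p
            w=W[p]; w=w[~np.isnan(w[:,0])]
            if len(w): print(n,l,round(m['p'],2),np.round(m['at']),p.sum(),'med',np.round(np.median(w,0),3),'zmax',np.round(np.percentile(w[:,2],98),3))
np.savez_compressed('pics/masks0.npz',**S); print(r.get_obs()['clock'])
E
```

```text
side scanner 0.62 [262. 272.] 274 med [0.588 0.168 0.105] zmax 0.141
side scanner 0.59 [235. 299.] 9453 med [0.628 0.238 0.041] zmax 0.121
side carrier 0.8 [377. 238.] 618 med [ 0.316 -0.129  0.011] zmax 0.038
side carrier 0.73 [406. 186.] 478 med [ 0.272 -0.356  0.011] zmax 0.038
side carrier 0.7 [391. 134.] 325 med [ 0.397 -0.606  0.011] zmax 0.038
side carrier 0.66 [339. 204.] 539 med [ 0.476 -0.21   0.012] zmax 0.039
side stick 0.78 [331. 266.] 572 med [0.43  0.024 0.015] zmax 0.067
side stick 0.54 [254. 189.] 957 med [ 0.763 -0.198  0.017] zmax 0.036
side stick_grip 0.81 [331. 269.] 587 med [0.43  0.024 0.015] zmax 0.067
side stick_tip 0.79 [331. 273.] 554 med [0.425 0.034 0.015] zmax 0.067
side stick_tip 0.17 [355. 176.] 414 med [ 0.466 -0.357  0.012] zmax 0.038
side catch_knob 0.77 [222. 274.] 240 med [0.654 0.209 0.117] zmax 0.155
side catch_knob 0.27 [300. 380.] 621 med [0.396 0.371 0.072] zmax 0.078
side shutter_fin 0.54 [258. 272.] 172 med [0.572 0.168 0.116] zmax 0.142
side cleaner 0.73 [294. 164.] 310 med [ 0.659 -0.294  0.065] zmax 0.12
side cleaner 0.69 [256. 188.] 876
[... 1562 characters left out ...]
 0.29 [329. 188.] 416 med [ 0.458 -0.028  0.018] zmax 0.067
scene loupe 0.59 [243. 201.] 192 med [ 0.353 -0.26   0.031] zmax 0.052
scene loupe 0.47 [327. 189.] 446 med [ 0.453 -0.014  0.016] zmax 0.067
scene jar 0.57 [396. 147.] 319 med [0.414 0.343 0.048] zmax 0.078
scene tape 0.82 [185. 235.] 527 med [ 0.384 -0.486  0.019] zmax 0.026
scene tape 0.72 [324. 189.] 462 med [ 0.457 -0.024  0.016] zmax 0.067
scene samples 0.87 [348. 269.] 1524 med [ 0.762 -0.198  0.018] zmax 0.036
scene blower 0.98 [386. 240.] 389 med [ 0.759 -0.065  0.044] zmax 0.098
scene driver 0.87 [219. 276.] 340 med [ 0.579 -0.486  0.02 ] zmax 0.027
scene driver 0.24 [414. 195.] 5392 med [0.662 0.177 0.049] zmax 0.125
1.55
```

```bash
python3 - <<'E'
from h import *
outs=[]
for n in ('side','scene'):
    z=np.load('pics/%s0.npz'%n); W=cloud(n,z['d']); im=z['im']
    # ortho: px col = (0.42 - y)*700 , row = (x-0.3)*... 
    x0,x1,y0,y1=0.35,0.80,-0.45,0.40; s=880
    s=600/ (y1-y0)
    H=int((x1-x0)*s); Wd=int((y1-y0)*s); O=np.zeros((H,Wd,3),np.uint8); zb=np.full((H,Wd),-1.)
    w=W.reshape(-1,3); c=im.reshape(-1,3)
    ok=~np.isnan(w[:,0])&(w[:,2]<0.17); w=w[ok];c=c[ok]
    u=((w[:,1]-y0)*s).astype(int); v=((x1-w[:,0])*s).astype(int)
    ok=(u>=0)&(u<Wd)&(v>=0)&(v<H); u,v,c,w=u[ok],v[ok],c[ok],w[ok]
    od=np.argsort(w[:,2])
    for du in (0,1):
      for dv in (0,1): 
        uu=np.minimum(u+du,Wd-1);vv=np.minimum(v+dv,H-1); O[vv[od],uu[od]]=c[od]
    outs.append(O[:295])
save('','ortho',np.vstack(outs)); print(np.vstack(outs).shape)
# red end stop, carrier (copper), stick
for n in ('side','scene'):
    z=np.load('pics/%s0.npz'%n); W=cloud(n,z['d']); hsv=cv2.cvtColor(z['im'],cv2.COLOR_RGB2HSV)
    h,s_,v=hsv[...,0],hsv[...,1],hsv[...,2]
    m=np.nan_to_num(((h<6)|(h>173))&(s_>150)&(v>70)&(W[...,2]>0.02)&(W[...,0]>.4)&(W[...,1]>.1)&(W[...,1]<.5)&(W[...,0]<.8)).astype(bool)
    w=W[m&(W[...,2]<.06)]
    if len(w): 
      mu=w.mean(0); u_,sv,vt=np.linalg.svd(w[:,:2]-mu[:2],full_matrices=False); pr=(w[:,:2]-mu[:2])@vt[0]
      print(n,'stop',mu,vt[0],pr.min(),pr.max(),len(w), w[:,2].max())
    w=W[m&(W[...,2]>.10)]
    print(n,'knob top',np.median(w[w[:,2]>.148],0),len(w))
    m=(h>6)&(h<16)&(s_>180)&(abs(W[...,0]-.47)<.12)&(abs(W[...,1])<.14)
    w=W[m]; t=w[w[:,2]>.055]; lo=w[w[:,2]<.03]; a=t.mean(0)
    d=lo[:,:2]-a[:2]; u_,sv,vt=np.linalg.svd(w[:,:2]-w[:,:2].mean(0),full_matrices=False)
    print(n,'stick handle top',a,'dir',vt[0],'far',(d@vt[0]).min(),(d@vt[0]).max(),len(t))
    top=t[t[:,2]>.062]; pr=(top[:,:2]-a[:2])@vt[0]; pp=(top[:,:2]-a[:2])@vt[1]; print('  top extents',pr.min(),pr.max(),pp.min(),pp.max())
E
```

```text
(590, 600, 3)
side stop [0.59749254 0.36126821 0.04106934] [-0.99963632 -0.02696729] -0.0487138396592633 0.04840630439857594 223 0.04733095574181734
side knob top [0.65842151 0.20912485 0.15285874] 35<stdin>:31: RuntimeWarning: Mean of empty slice.
  ret = um.true_divide(
<stdin>:32: RuntimeWarning: Mean of empty slice.
Traceback (most recent call last):
IndexError: index 0 is out of bounds for axis 0 with size 0
```

View pics/ortho.png

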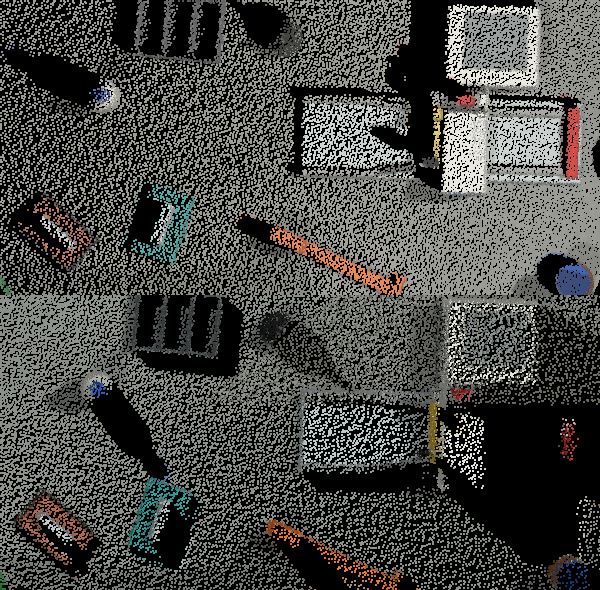

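```bash
python3 - <<'E'
from h import *
from scipy.optimize import minimize
def sdf(p,x0,x1,y0,y1):
    d=np.maximum(np.maximum(x0-p[:,0],p[:,0]-x1),np.maximum(y0-p[:,1],p[:,1]-y1)); return d
Ws={}
for n in ('side','scene'):
    z=np.load('pics/%s0.npz'%n); W=cloud(n,z['d']); Ws[n]=(W,z['im'])
    w=W.reshape(-1,3); w=w[~np.isnan(w[:,0])]
    w=w[(w[:,0]>.45)&(w[:,0]<.9)&(w[:,1]>-.1)&(w[:,1]<.45)]
    t=w[(abs(w[:,2]-.1)<.004)]
    r_=cv2.minAreaRect(t[:,:2].astype(np.float32)*1000); print(n,len(t),r_, np.median(t[:,2]))
    # grow: find pose with min slack footprint containing 99% pts
    def loc(p,w): 
        c,s=np.cos(p[2]),np.sin(p[2]); d=w[:,:2]-p[:2]; return np.stack([d@[c,s],d@[-s,c]],1)*1000
    def cost(p):
        q=loc(p,t); d=np.minimum(sdf(q,-76,76,0,60),sdf(q,76,192,0,130))
        out=np.clip(d,0,12); 
        return np.mean(out)
    # front-face/bed: edges
    best=None
    for a in (-.03,0,.03,.06):
        m=minimize(cost,[.59,.18,a],method='Nelder-Mead',options=dict(initial_simplex=[[.58,.17,a],[.61,.18,a],[.6,.20,a],[.6,.18,a+.03]],xatol=1e-5,fatol=1e-5,maxiter=2000))
        print(m.x,m.fun)
        q=loc(m.x,t); k=np.minimum(sdf(q,-76,76,0,60),sdf(q,76,192,0,130))<10; q=q[k]
        print('  ext',np.percentile(q,[1,99],0).round(1).tolist(), 'y of bridge part',np.percentile(q[abs(q[:,0])<70,1],[1,50,99]).round(1))
E
```

```text
side 2766 ((660.9853515625, 126.0767822265625), (267.8003234863281, 370.143798828125), 1.0705108642578125) 0.09976969734437724
[0.60241092 0.17790222 0.03180663] 0.11464462755036463
  ext [[-71.8, 0.5], [189.4, 128.5]] y of bridge part [-5.9 32.9 60.6]
[0.60236299 0.17790068 0.03180285] 0.11464461477609617
  ext [[-71.8, 0.5], [189.4, 128.5]] y of bridge part [-5.9 32.9 60.6]
[0.60238921 0.17790167 0.03180422] 0.11464459449717782
  ext [[-71.8, 0.5], [189.4, 128.5]] y of bridge part [-5.9 32.9 60.6]
[0.60236926 0.1779012  0.03180018] 0.11464455734348902
  ext [[-71.8, 0.5], [189.4, 128.5]] y of bridge part [-5.9 32.9 60.6]
scene 1170 ((661.6342163085938, 125.03877258300781), (267.0150451660156, 368.7114562988281), 0.40896397829055786) 0.1002605999366758
[0.60341521 0.17224216 0.03055657] 0.44610378137922996
  ext [[-66.5, -1.1], [191.1, 129.8]] y of bridge part [-9.4 34.3 62. ]
[0.60332084 0.17223932 0.03055619] 0.4461037662135028
  ext [[-66.4, -1.1], [191.2, 129.8]] y of bridge part [-9.4 34.4 62. ]
[0.60355836 0.17224671 0.03055513] 0.446103740176827
  ext [[-66.6, -1.1], [191.0, 129.8]] y of bridge part [-9.4 34.2 62. ]
[0.6034876  0.17224453 0.0305554 ] 0.4461037346877998
  ext [[-66.6, -1.1], [191.0, 129.8]] y of bridge part [-9.4 34.3 62. ]
```

```bash
python3 -m handwheel '[[[0.03,0.028,0,0,0,0.1,0.0854],[0.03,0.028,0,0,0,0.11,0.0854],[0.03,0.028,0,0,0,0.11,0.0854],[0.03,0.028,0,0,0,0.11,0.0854],[0.03,0.028,0,0,0,0.11,0.0854],[0.03,0.028,0,0,0,0.11,0.0854],[0.03,0.028,0,0,0,0.11,0.0854],[0.03,0.028,0,0,0,0.11,0.0854],[0.03,0.028,0,0,0,0.11,0.0854],[0.03,0.028,0,0,0,0.11,0.0854]]]' 40
python3 -m handwheel '[[[0.03,0.028,0,0,0,0.1,0.06],[0.03,0.028,0,0,0,0.1,0.06],[0.0112,0.039,0,0,0,0.067,0.06],[0.0112,0.039,0,0,0,0,0.06],[0.0112,0.039,0,0,0,0,0.06],[0.0112,0.039,0,0,0,0,0.06],[0.0112,0.039,0,0,0,0,0.06],[0.0112,0.039,0,0,0,0,0.06],[0.0112,0.039,0,0,0,0,0.06],[0.0112,0.039,0,0,0,0,0.06]]]'
```

```text
clock: 2.38
tcp_pos: [0.4648, -0.3734, 0.3043]
orientation: [2.462, 1.95, -0.0]
contact_force: [0.4, -0.2, -0.3]
grip_width: 0.0853
clock: 3.22
tcp_pos: [0.6135, -0.0052, 0.3042]
orientation: [2.187, 2.255, 0.0]
contact_force: [1.1, -0.2, -0.3]
grip_width: 0.06
```

```bash
python3 -m handwheel '[[[0.01,0.039,0,0,0,0,0.06],[0.01,0.039,0,0,0,0,0.06],[0.01,0.038,0,0,0,0,0.06],[0.01,0.035,0,0,0,0,0.06],[0.004,0.02,0,0,0,0,0.06],[0,0,0,0,0,0,0.06]]]'
python3 - <<'E'
from h import *
o=r.get_obs(); im,d=r.grab_frame('wrist'); save('','w1',im); np.savez('pics/w1.npz',im=im,d=d,p=o['tcp_pos'],q=o['orientation'])
W=cloud('wrist',d,o)
from scipy.spatial.transform import Rotation as Ro
print(o['tcp_pos'],Ro.from_rotvec(o['orientation']).as_matrix().round(3).tolist(),o['joints'].round(2))
for l in ('catch_knob','shutter_fin'):
    for m in r.masks_of(l,'wrist')[:2]:
        w=W[m['pixels']]; w=w[~np.isnan(w[:,0])]; t=w[w[:,2]>np.percentile(w[:,2],97)-.004]
        print(l,m['p'],m['at'],len(w),t.mean(0).round(4),np.percentile(t,[3,97],0).round(4).tolist())
E
```

```text
clock: 3.72
tcp_pos: [0.6565, 0.1714, 0.304]
orientation: [-2.175, -2.262, -0.005]
contact_force: [-1.4, 0.1, 0.4]
grip_width: 0.0596
[0.65647984 0.17142778 0.30396531] [[-0.039, 0.999, -0.0], [0.999, 0.039, 0.005], [0.005, 0.0, -1.0]] [ 0.01  0.54 -0.52  1.52  0.28  1.16 -0.52]
catch_knob 0.84 [322.2, 169.1] 1506 [0.655  0.2067 0.1544] [[0.6485, 0.1954, 0.1527], [0.6615, 0.2178, 0.1558]]
catch_knob 0.5 [306.4, 125.2] 51782 [0.6298 0.1838 0.1299] [[0.5654, 0.1472, 0.1125], [0.6644, 0.2234, 0.1553]]
shutter_fin 0.83 [241.9, 202.0] 1914 [0.5693 0.156  0.1404] [[0.5635, 0.1445, 0.1381], [0.5745, 0.1668, 0.1419]]
```

View pics/w1.png

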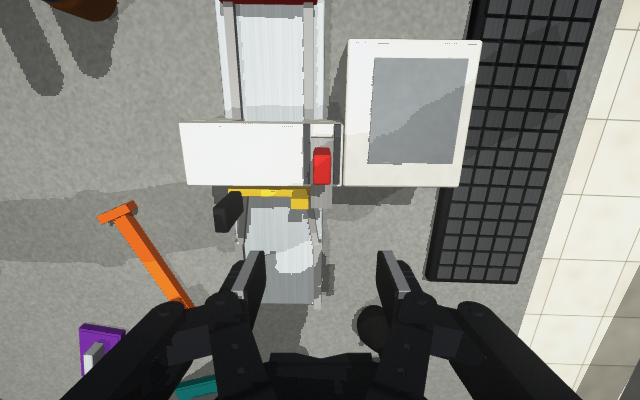

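```bash
cat >> h.py <<'E'
def fitscan(W,init=(.602,.178,.035)):
    from scipy.optimize import minimize
    w=W.reshape(-1,3); w=w[~np.isnan(w[:,0])]
    t=w[(abs(w[:,2]-.1)<.005)&(w[:,0]>.45)&(w[:,0]<.85)&(w[:,1]>.1)&(w[:,1]<.36)]
    sdf=lambda p,x0,x1,y0,y1: np.maximum(np.maximum(x0-p[:,0],p[:,0]-x1),np.maximum(y0-p[:,1],p[:,1]-y1))
    def loc(p,w):
        c,s=np.cos(p[2]),np.sin(p[2]); d=w[:,:2]-np.array(p[:2]); return np.stack([d@[c,s],d@[-s,c]],1)*1000
    gx,gy=np.meshgrid(np.arange(-76,192,4),np.arange(0,130,4)); g=np.stack([gx.ravel(),gy.ravel()],1); g=g[(g[:,0]>76)|(g[:,1]<60)]
    def cost(p):
        q=loc(p,t); d=np.minimum(sdf(q,-76,76,0,60),sdf(q,76,192,0,130)); return np.mean(np.clip(d,0,8))
    best=[]
    for k in range(6):
        s=np.array(init)+np.random.default_rng(k).normal(0,[.006,.006,.015])
        m=minimize(cost,s,method='Nelder-Mead',options=dict(xatol=1e-5,fatol=1e-5,maxiter=2000)); best.append((m.fun,*m.x))
    b=min(best); q=loc(b[1:],t); return b,len(t),np.percentile(q[np.minimum(sdf(q,-76,76,0,60),sdf(q,76,192,0,130))<4],[.5,99.5],0).round(1).tolist()
E
python3 - <<'E'
from h import *
z=np.load('pics/w1.npz'); W=cloud('wrist',z['d'],dict(tcp_pos=z['p'],orientation=z['q']))
print(fitscan(W)); im=z['im']
# direct edges: bridge white-front edge line in top surface
m=(abs(W[...,2]-.1)<.005)
# front edge y for x bins; left edge
for a,b in [(.54,.56),(.58,.6),(.62,.64),(.69,.71),(.74,.76)]:
    w=W[m&(W[...,0]>a)&(W[...,0]<b)&(W[...,1]>.1)&(W[...,1]<.36)]
    print(a,np.percentile(w[:,1],[.5,2,50,98,99.5]).round(4))
for a,b in [(.19,.2),(.21,.22)]:
    w=W[m&(W[...,1]>a)&(W[...,1]<b)&(W[...,0]>.45)&(W[...,0]<.85)]
    print('x',a,np.percentile(w[:,0],[.5,2,98,99.5]).round(4))
h=cv2.cvtColor(im,cv2.COLOR_RGB2HSV)
w=W[(((h[...,0]<6)|(h[...,0]>173))&(h[...,1]>150)&(W[...,1]>.3)&(W[...,2]>.02))]
print('stop',len(w),np.percentile(w,[2,50,98],0).round(4).tolist())
E
```

```text
((np.float64(0.03911281935335793), np.float64(0.5998434270491821), np.float64(0.1758028992047598), np.float64(0.028555322003801883)), 26940, [[-73.0, 1.1], [189.6, 128.9]])
0.54 [0.1748 0.176  0.2065 0.2339 0.2345]
0.58 [0.1765 0.1777 0.2076 0.2346 0.2354]
0.62 [0.1717 0.172  0.2069 0.2361 0.2369]
0.69 [0.1801 0.1828 0.2512 0.306  0.3078]
0.74 [0.182  0.1848 0.2531 0.3076 0.3093]
x 0.19 [0.5256 0.5286 0.7846 0.7884]
x 0.21 [0.5249 0.5282 0.7842 0.7878]
stop 329 [[0.553, 0.3494, 0.024], [0.598, 0.3509, 0.0312], [0.6429, 0.3524, 0.0367]]
```

```bash
python3 -m handwheel '[[[-0.001,0.017,-0.02,0,0,-0.008,0.05],[0,0.017,-0.03,0,0,0,0.05],[0,0,-0.03,0,0,0,0.05],[0,0,-0.02,0,0,0,0.05],[0,0,-0.01,0,0,0,0.05],[0,0,0,0,0,0,0.05]]]' 40
python3 -m handwheel '[[[0,0,0,0,0,0,0],[0,0,0,0,0,0,0],[0,0,0,0,0,0,0],[0,0,0,0,0,0,0]]]' 40
```

```text
clock: 4.37
tcp_pos: [0.6554, 0.1953, 0.1913]
orientation: [-2.198, -2.243, 0.008]
contact_force: [-0.9, 0.1, -0.6]
grip_width: 0.0502
clock: 4.7
tcp_pos: [0.6563, 0.1983, 0.1961]
orientation: [2.195, 2.246, 0.002]
contact_force: [-4.2, -0.1, 5.6]
grip_width: 0.0135
```

```bash
python3 -m handwheel '[[[0,0.008,0,0,0,0,0],[-0.0005,0.008,0,0,0,0,0],[0,0.008,0,0,0,0,0],[-0.0005,0.006,0,0,0,0,0],[0,0,0,0,0,0,0],[0,0,0,0,0,0,0]]]'

```

```text
clock: 5.2
tcp_pos: [0.6557, 0.224, 0.196]
orientation: [2.195, 2.241, -0.007]
contact_force: [-6.5, -11.4, 10.6]
grip_width: 0.0132
```

```bash
python3 -m handwheel '[[[0,0.006,0,0,0,0,0],[0,0.004,0,0,0,0,0],[0,0,0,0,0,0,0]]]'
python3 - <<'E'
from h import *
o=r.get_obs(); im,d=r.grab_frame('wrist'); save('','w2',im); print(o['tcp_pos'],o['contact_force'])
im,d=r.grab_frame('scene'); save('','s2',im[130:280,330:520].repeat(3,0).repeat(3,1))
E
```

```text
clock: 5.45
tcp_pos: [0.656, 0.2256, 0.1957]
orientation: [2.196, 2.23, -0.026]
contact_force: [-12.3, -29.5, 21.7]
grip_width: 0.0133
[0.65603365 0.22562262 0.1956702 ] [-12.34377096 -29.51628693  21.70612281]
```

View pics/w2.png

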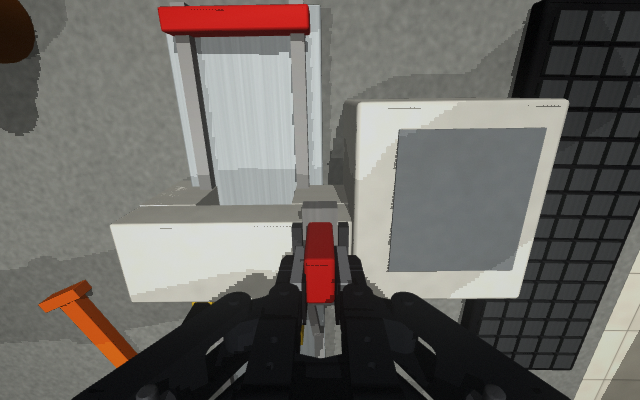

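View pics/s2.png

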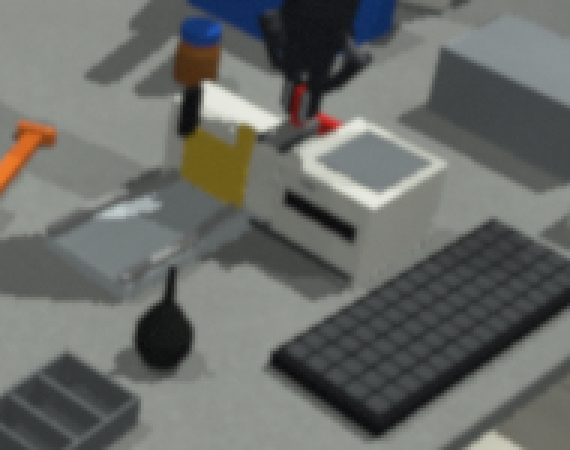

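```bash
python3 -m handwheel '[[[0,-0.008,0,0,0,0,0],[0,0,0,0,0,0,0.04],[0,0,0,0,0,0,0.05],[0,0,0.02,0,0,0,0.05],[0,0,0.04,0,0,0,0.05],[0,0,0.03,0,0,0,0.05],[0,0,0,0,0,0,0.05]]]'
python3 - <<'E'
from h import *
o=r.get_obs(); im,d=r.grab_frame('wrist'); save('','w3',im); print(o['tcp_pos'],o['contact_force'],o['orientation'])
W=cloud('wrist',d,o)
for l in ('catch_knob','shutter_fin'):
    for m in r.masks_of(l,'wrist')[:2]:
        w=W[m['pixels']]; w=w[~np.isnan(w[:,0])]; t=w[w[:,2]>np.percentile(w[:,2],97)-.004]
        print(l,m['p'],m['at'],len(w),t.mean(0).round(4),np.percentile(t,[3,97],0).round(4).tolist())
E
```

```text
clock: 6.13
tcp_pos: [0.6577, 0.2334, 0.2923]
orientation: [2.192, 2.245, 0.02]
contact_force: [1.7, 0.5, 1.1]
grip_width: 0.0498
[0.65765321 0.23336237 0.29228699] [1.66521935 0.46921814 1.09386022] [2.19182712 2.24538062 0.0196247 ]
catch_knob 0.84 [317.1, 210.4] 1462 [0.6545 0.2324 0.1543] [[0.6479, 0.221, 0.1522], [0.6611, 0.2432, 0.1557]]
shutter_fin 0.97 [233.3, 267.9] 1495 [0.5696 0.1598 0.1427] [[0.5636, 0.146, 0.1379], [0.5745, 0.1673, 0.1419]]
```

View pics/w3.png

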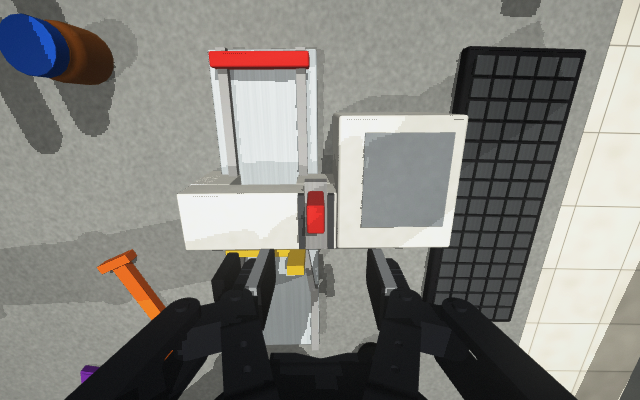

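```bash
python3 -m handwheel '[[[-0.03,-0.026,0,0,0,0,0.05],[-0.03,-0.026,0,0,0,0,0.05],[-0.0285,-0.0255,0,0,0,0,0.05],[0,0,-0.03,0,0,0,0.05],[0,0,0,0,0,0,0.05]]]'
python3 - <<'E'
from h import *
o=r.get_obs();print(o['tcp_pos'],o['orientation'])
E
```

```text
clock: 6.7
tcp_pos: [0.5633, 0.1497, 0.2492]
orientation: [-2.196, -2.243, 0.013]
contact_force: [-1.4, -0.7, -1.2]
grip_width: 0.05
[0.56331178 0.14965976 0.24915525] [-2.19552441 -2.24309202  0.01261835]
```

```bash
python3 -m handwheel '[[[0.004,0.004,-0.03,0,0,0,0.05],[0,0.002,-0.025,0,0,0,0.05],[0,0,-0.01,0,0,0,0.05],[0,0,0,0,0,0,0.05],[0,0,0,0,0,0,0.05]]]'

```

```text
clock: 7.12
tcp_pos: [0.5708, 0.1593, 0.1887]
orientation: [-2.194, -2.247, 0.001]
contact_force: [-0.4, 0.0, 0.3]
grip_width: 0.0501
```

```bash
python3 -m handwheel '[[[0,-0.003,-0.004,0,0,0,0.03],[0,0,0,0,0,0,0],[0,0,0,0,0,0,0],[0,0,0,0,0,0,0],[0,0,0,0,0,0,0]]]' 40
python3 -m handwheel '[[[0.015,0.0005,0,0,0,0,0],[0.015,0.0005,0,0,0,0,0],[0.015,0.0005,0,0,0,0,0],[0.015,0.0005,0,0,0,0,0],[0.015,0.0005,0,0,0,0,0],[0.01,0.0003,0,0,0,0,0],[0.006,0,0,0,0,0,0],[0,0,0,0,0,0,0]]]'
```

```text
clock: 7.53
tcp_pos: [0.5711, 0.1554, 0.1859]
orientation: [2.195, 2.246, 0.001]
contact_force: [-1.6, -2.0, 5.8]
grip_width: 0.0112
clock: 8.2
tcp_pos: [0.6583, 0.1582, 0.1858]
orientation: [-2.192, -2.244, 0.014]
contact_force: [-18.7, -5.4, 19.2]
grip_width: 0.0111
```

```bash
python3 -m handwheel '[[[0.004,0,0,0,0,0,0],[0,0,0,0,0,0,0]]]'
python3 -m handwheel '[[[-0.006,0,0,0,0,0,0],[0,0,0,0,0,0,0.03],[0,0,0,0,0,0,0.04],[0,0,0.02,0,0,0,0.04],[0,0,0.035,0,0,0,0.04],[0,0,0.04,0,0,0,0.04],[-0.03,-0.02,0.02,0,0,0,0.06],[-0.02,-0.03,0,0,0,0,0.06],[0,0,0,0,0,0,0.06]]]'
python3 - <<'E'
from h import *
o=r.get_obs(); im,d=r.grab_frame('wrist'); save('','w4',im); print(o['tcp_pos'],o['contact_force'],o['orientation'])
W=cloud('wrist',d,o)
for l in ('catch_knob','shutter_fin'):
    for m in r.masks_of(l,'wrist')[:2]:
        w=W[m['pixels']]; w=w[~np.isnan(w[:,0])]; t=w[w[:,2]>np.percentile(w[:,2],97)-.004]
        print(l,m['p'],m['at'],len(w),t.mean(0).round(4),np.percentile(t,[3,97],0).round(4).tolist())
# carrier fit from stored side/scene
for n in ('side','scene'):
    z=np.load('pics/%s0.npz'%n); W=cloud(n,z['d']); 
    m=(abs(W[...,0]-.47)<.11)&(abs(W[...,1]+.37)<.09)&(W[...,2]>.006)&(W[...,2]<.05)
    w=W[m]; rr=cv2.minAreaRect((w[:,:2]*1000).astype(np.float32)); print(n,'carrier rect',rr,len(w))
    b=w[w[:,2]>.030]; mu=b.mean(0); u,s,vt=np.linalg.svd(b[:,:2]-mu[:2],full_matrices=False); pr=(b[:,:2]-mu[:2])@vt[0]
    print('  bar',cv2.minAreaRect((b[:,:2]*1000).astype(np.float32)),mu,np.degrees(np.arctan2(vt[0,1],vt[0,0])),np.ptp(pr),np.ptp((b[:,:2]-mu[:2])@vt[1]))
E
```

```text
clock: 8.37
tcp_pos: [0.659, 0.1583, 0.1857]
orientation: [-2.189, -2.243, 0.023]
contact_force: [-31.2, -6.6, 27.2]
grip_width: 0.0114
clock: 9.12
tcp_pos: [0.6084, 0.1029, 0.3013]
orientation: [2.199, 2.239, -0.004]
contact_force: [-0.2, -0.7, -0.7]
grip_width: 0.0599
[0.60836583 0.10288335 0.30129234] [-0.21485804 -0.70785872 -0.74526839] [ 2.19885288  2.2385398  -0.00358153]
catch_knob 0.92 [384.1, 47.9] 2860 [0.6537 0.2311 0.1543] [[0.6475, 0.2199, 0.1523], [0.6602, 0.2422, 0.1559]]
shutter_fin 0.64 [388.7, 125.2] 2189 [0.6556 0.1578 0.1402] [[0.6502, 0.1466, 0.1383], [0.6615, 0.1685, 0.1417]]
side carrier rect ((463.8179931640625, -379.97552490234375), (224.72097778320312, 113.66468048095703), 58.90441131591797) 469
  bar ((469.38470458984375, -368.61993408203125), (15.544926643371582, 63.6793327331543), 39.39537811279297) [ 0.46986762 -0.36779154  0.03566668] 131.7865877973118 0.06387778673424488 0.01594524494387335
scene carrier rect ((430.9613342285156, -408.28741455078125), (172.88172912597656, 106.24516296386719), 42.044246673583984) 651
  bar ((471.1758117675781, -371.7432556152344), (14.454987525939941, 64.810302734375), 43.13318634033203) [ 0.47392454 -0.37498452  0.03667631] -48.88146258236265 0.06475192454793492 0.014827501978945506
```

View pics/w4.png

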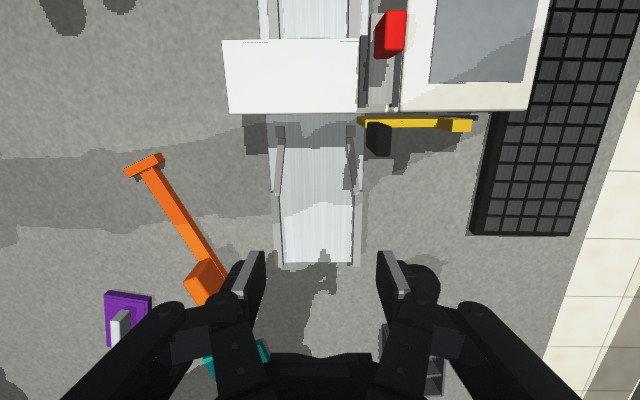

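```bash
python3 -m handwheel '[[[-0.0115,-0.039,0,0,0,0.1,0.06],[-0.0115,-0.039,0,0,0,0.1,0.06],[-0.0115,-0.039,0,0,0,0.1,0.06],[-0.0115,-0.039,0,0,0,0.1,0.06],[-0.0115,-0.039,0,0,0,0.1,0.06],[-0.0115,-0.039,0,0,0,0.1,0.06],[-0.0115,-0.039,0,0,0,0.09,0.06],[-0.0115,-0.039,0,0,0,0,0.06],[-0.0115,-0.039,0,0,0,0,0.06],[-0.0115,-0.039,0,0,0,0,0.06]]]'
python3 -m handwheel '[[[-0.0115,-0.035,-0.02,0,0,0,0.06],[-0.0115,-0.035,-0.02,0,0,0,0.06],[0,-0.013,-0.02,0,0,0,0.06],[0,0,0,0,0,0,0.06]]]'
cat > look.py <<'E'
from h import *
from scipy.spatial.transform import Rotation as Ro
import sys
o=r.get_obs(); im,d=r.grab_frame('wrist'); save('',sys.argv[1],im); np.savez('pics/%s.npz'%sys.argv[1],im=im,d=d,p=o['tcp_pos'],q=o['orientation'])
R=Ro.from_rotvec(o['orientation']).as_matrix(); print(o['clock'],o['tcp_pos'].round(4),'jaw deg',np.degrees(np.arctan2(R[1,1],R[0,1])),'zdir',R[:,2].round(3))
W=cloud('wrist',d,o)
E
cat > carr.py <<'E'
from look import *
ms=r.masks_of('carrier','wrist'); f=None
tgt=np.array([float(sys.argv[2]),float(sys.argv[3])]); zb=float(sys.argv[4]) if len(sys.argv)>4 else 0
for m in ms:
    w=W[m['pixels']]; w=w[~np.isnan(w[:,0])]
    if len(w)<50: continue
    b=w[(w[:,2]>zb+.030)&(w[:,2]<zb+.045)]; c=np.median(w,0)
    if np.hypot(*(c[:2]-tgt))>.08 or len(b)<20: continue
    b=b[np.hypot(*(b[:,:2]-np.median(b[:,:2],0)).T)<.04]
    rr=cv2.minAreaRect((b[:,:2]*1000).astype(np.float32)); t=b[:,:2]-b[:,:2].mean(0); vt=np.linalg.svd(t,full_matrices=False)[2]
    print(round(m['p'],2),np.round(m['at']),'bar',rr,'ax deg',np.degrees(np.arctan2(vt[0,1],vt[0,0]))%180,len(b),'ztop',np.percentile(b[:,2],90),'tray',cv2.minAreaRect((w[:,:2]*1000).astype(np.float32)))
E
python3 carr.py w5 .47 -.37
```

```text
clock: 10.1
tcp_pos: [0.4952, -0.2828, 0.2996]
orientation: [1.304, 2.858, 0.002]
contact_force: [1.2, 0.4, -0.6]
grip_width: 0.0599
clock: 10.43
tcp_pos: [0.4693, -0.3678, 0.2352]
orientation: [-1.312, -2.848, -0.001]
contact_force: [-0.1, 0.4, -1.1]
grip_width: 0.0596
10.4333 [ 0.4693 -0.3678  0.2352] jaw deg 40.511307552547784 zdir [-0.005  0.003 -1.   ]
0.68 [318. 188.] bar ((466.6923828125, -372.01776123046875), (13.993864059448242, 59.45477294921875), 41.0337028503418) ax deg 131.1314223140774 847 ztop 0.039302795724655094 tray ((466.5812072753906, -372.6623840332031), (65.34268188476562, 100.19474792480469), 40.543296813964844)
```

View pics/w5.png

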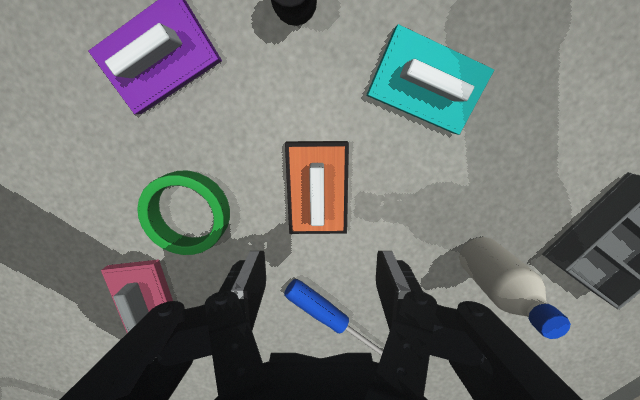

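```bash
python3 -m handwheel '[[[-0.002,-0.004,-0.03,0,0,0.008,0.05],[0,0,-0.035,0,0,0,0.05],[0,0,-0.035,0,0,0,0.05],[0,0,-0.03,0,0,0,0.05],[0,0,-0.012,0,0,0,0.05],[0,0,0,0,0,0,0.05],[0,0,0,0,0,0,0.05]]]' 60
```

```text
clock: 11.12
tcp_pos: [0.4716, -0.3672, 0.0994]
orientation: [1.292, 2.862, 0.001]
contact_force: [-0.2, 0.2, -0.5]
grip_width: 0.0503
```

```bash
python3 -m handwheel '[[[-0.005,-0.005,-0.006,0,0,0,0.05],[0,0,-0.004,0,0,0,0.05],[0,0,0,0,0,0,0.05]]]' 60
```

```text
clock: 11.37
tcp_pos: [0.4645, -0.3741, 0.0888]
orientation: [1.297, 2.861, -0.001]
contact_force: [0.2, -0.4, -0.3]
grip_width: 0.0502
```

```bash
python3 -m handwheel '[[[0.001,0.001,0,0,0,0,0.03],[0,0,0,0,0,0,0],[0,0,0,0,0,0,0],[0,0,0,0,0,0,0],[0,0,0,0,0,0,0]]]' 60
python3 -m handwheel '[[[0,0,0.015,0,0,0,0],[0,0,0.03,0,0,0,0],[0,0,0.04,0,0,0,0],[0,0,0.04,0,0,0,0],[0,0,0,0,0,0,0]]]' 60
```

```text
clock: 11.78
tcp_pos: [0.4664, -0.3722, 0.0888]
orientation: [1.294, 2.861, -0.0]
contact_force: [-0.9, 0.6, 6.2]
grip_width: 0.0128
clock: 12.2
tcp_pos: [0.4692, -0.3737, 0.2207]
orientation: [1.29, 2.852, -0.003]
contact_force: [2.0, -0.6, -1.3]
grip_width: 0.0125
```

```bash
python3 -m handwheel '[[[0.0112,0.0385,0,0,0,-0.085,0],[0.0112,0.0385,0,0,0,-0.085,0],[0.0112,0.0385,0,0,0,-0.085,0],[0.0112,0.0385,0,0,0,-0.085,0],[0.0112,0.0385,0,0,0,-0.085,0],[0.0112,0.0385,0,0,0,-0.085,0],[0.0112,0.0385,0,0,0,-0.085,0],[0.0112,0.0385,0,0,0,-0.085,0],[0.0112,0.0385,0,0,0,0,0],[0.0112,0.0385,0,0,0,0,0]]]'
python3 -m handwheel '[[[0.0112,0.035,0,0,0,0,0],[0.01,0.025,0,0,0,0,0],[0,0.01,0,0,0,0,0],[0,0,-0.03,0,0,0,0],[0,0,-0.03,0,0,0,0],[0,0,0,0,0,0,0],[0,0,0,0,0,0,0]]]'
python3 carr.py w6 .603 .088 .045
```

```text
clock: 13.03
tcp_pos: [0.5777, 0.0148, 0.2126]
orientation: [-2.176, -2.266, 0.001]
contact_force: [1.2, -0.2, -0.8]
grip_width: 0.0132
clock: 13.62
tcp_pos: [0.5975, 0.0819, 0.1515]
orientation: [-2.174, -2.264, 0.007]
contact_force: [0.3, -0.4, -1.9]
grip_width: 0.0126
13.6167 [0.5975 0.0819 0.1515] jaw deg 2.3274826745709016 zdir [-0.005 -0.001 -1.   ]
0.71 [322. 224.] bar ((595.268798828125, 103.51642608642578), (63.476776123046875, 54.016544342041016), 2.444089889526367) ax deg 5.8461026191661505 7333 ztop 0.07677063310476097 tray ((590.0531005859375, 58.50897216796875), (157.02407836914062, 80.14226531982422), 78.68976593017578)
```

View pics/w6.png

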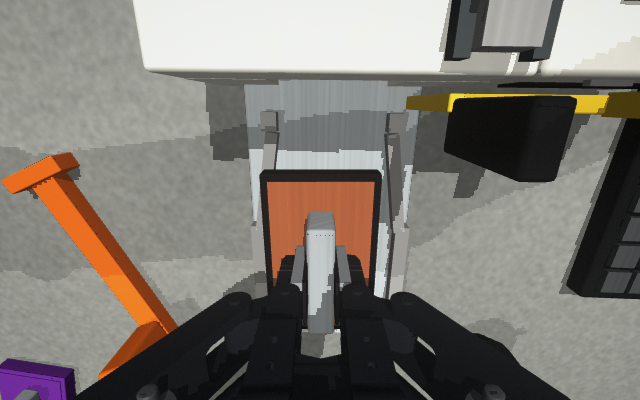

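```bash
python3 -m handwheel '[[[0.005,0.005,-0.015,0,0,-0.009,0],[0,0,-0.015,0,0,0,0],[0,0,-0.006,0,0,0,0],[0,0,0,0,0,0,0],[0,0,0,0,0,0,0]]]'
```

```text
clock: 14.13
tcp_pos: [0.6045, 0.0876, 0.1182]
orientation: [2.186, 2.256, 0.001]
contact_force: [0.0, -0.3, -2.0]
grip_width: 0.0128
```

```bash
python3 -m handwheel '[[[0,0,-0.003,0,0,0,0],[0,0,-0.002,0,0,0,0],[0,0,0,0,0,0,0]]]'
```

```text
clock: 14.38
tcp_pos: [0.6041, 0.0877, 0.1124]
orientation: [2.186, 2.256, 0.0]
contact_force: [-0.2, 0.1, -2.0]
grip_width: 0.0127
```

```bash
python3 -m handwheel '[[[-0.001,0,-0.002,0,0,0,0],[0,0,-0.002,0,0,0,0],[0,0,0,0,0,0,0]]]'
```

```text
clock: 14.63
tcp_pos: [0.6031, 0.0879, 0.1089]
orientation: [2.185, 2.256, 0.0]
contact_force: [-3.5, -0.3, 3.8]
grip_width: 0.0131
```

```bash
python3 -m handwheel '[[[0,0,0,0,0,0,0.03],[0,0,0,0,0,0,0.04],[0,0,0.01,0,0,0,0.04],[0,0,0.03,0,0,0,0.05],[0,0,0.04,0,0,0,0.05],[0,0,0.04,0,0,0,0.06],[0,0,0.02,0,0,0,0.06],[0,0,0,0,0,0,0.06]]]'
python3 carr.py w7 .603 .088 .02
python3 - <<'E'
from h import *
# stick from initial images: orange, dilated hue
z=np.load('pics/w7.npz'); o=dict(tcp_pos=z['p'],orientation=z['q'])
for n,Z in (('wrist',z),('side',np.load('pics/side0.npz')),('scene',np.load('pics/scene0.npz')),('wrist4',None)):
    if Z is None: continue
    W=cloud(n,Z['d'],o); h=cv2.cvtColor(Z['im'],cv2.COLOR_RGB2HSV)
    m=(h[...,0]<16)&(h[...,1]>150)&(h[...,2]>90)&(W[...,0]>.33)&(W[...,0]<.53)&(W[...,1]>-.14)&(W[...,1]<.16)&(W[...,2]>.004)&(W[...,2]<.075)
    w=W[m]; 
    if len(w)<30: print(n,len(w)); continue
    bl=w[(w[:,2]<.022)]; t=w[w[:,2]>.06]
    vt=np.linalg.svd(bl[:,:2]-bl[:,:2].mean(0),full_matrices=False)[2][0]; vt=vt*np.sign(vt[1])
    pr=(w[:,:2])@vt
    print(n,len(w),'top',cv2.minAreaRect((t[:,:2]*1000).astype(np.float32)) if len(t)>5 else None,'dir deg',np.degrees(np.arctan2(vt[1],vt[0])),'all',cv2.minAreaRect((w[:,:2]*1000).astype(np.float32)))
    print('   front', (w[pr>pr.max()-.012]).mean(0), pr.max()-((t[:,:2]@vt).mean() if len(t) else np.nan), w[:,2].max())
E
```

```text
clock: 15.3
tcp_pos: [0.6057, 0.0889, 0.2549]
orientation: [2.181, 2.252, 0.013]
contact_force: [0.1, 0.4, 0.3]
grip_width: 0.0599
15.3 [0.6057 0.0889 0.2549] jaw deg 1.8320857185378916 zdir [ 0.01   0.002 -1.   ]
0.71 [316. 183.] bar ((601.8792114257812, 86.80401611328125), (13.03421688079834, 59.488739013671875), 1.8376439809799194) ax deg 91.53341191425974 838 ztop 0.0594316403062712 tray ((603.0382080078125, 86.50425720214844), (65.54443359375, 100.08930206298828), 1.825740098953247)
wrist 4663 top ((456.4635314941406, -29.140380859375), (17.41111183166504, 32.76261901855469), 68.24390411376953) dir deg 116.43179021011089 all ((427.0263671875, 23.11773681640625), (46.94822311401367, 199.35142517089844), 26.3640079498291)
   front [0.38846621 0.10840216 0.01752   ] 0.15796273406677036 0.0681320602119041
side 476 top ((461.1073913574219, -40.731014251708984), (18.7814884185791, 50.02198028564453), 24.382444381713867) dir deg 115.39661331906642 all ((423.19598388671875, 23.928916931152344), (42.061920166015625, 202.066162109375), 22.009788513183594)
   front [0.38845901 0.11181517 0.01620994] 0.17376896644335138 0.07085972455437295
scene 394 top ((463.4874267578125, -48.007049560546875), (23.346385955810547, 48.947818756103516), 26.106651306152344) dir deg 116.88055319211469 all ((434.636962890625, 23.307952880859375), (44.5660514831543, 212.31460571289062), 29.49416732788086)
   front [0.38384291 0.10741085 0.01440438] 0.1832341262190615 0.06930073156994021
```

View pics/w7.png

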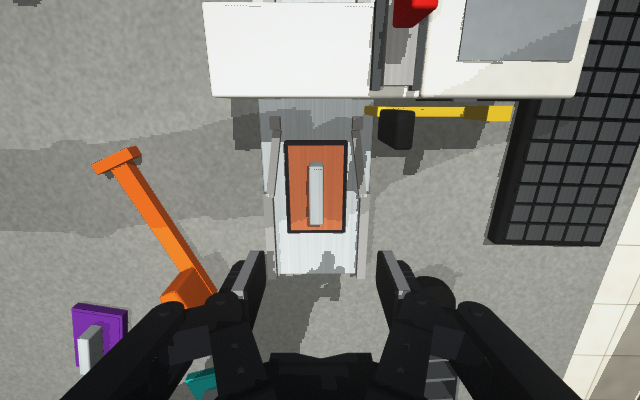

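```bash
python3 -m handwheel '[[[-0.028,-0.026,0,0,0,0.09,0.06],[-0.028,-0.026,0,0,0,0.09,0.06],[-0.028,-0.026,0,0,0,0.09,0.06],[-0.028,-0.026,0,0,0,0.09,0.06],[-0.025,-0.025,0,0,0,0.069,0.06],[-0.006,-0.004,0,0,0,0,0.06],[0,0,0,0,0,0,0.06],[0,0,0,0,0,0,0.06]]]'
cat > stick.py <<'E'
from look import *
h=cv2.cvtColor(im,cv2.COLOR_RGB2HSV)
m=(h[...,0]<16)&(h[...,1]>150)&(h[...,2]>60)&(W[...,0]>.33)&(W[...,0]<.53)&(W[...,1]>-.14)&(W[...,1]<.16)&(W[...,2]>.004)&(W[...,2]<.08)
w=W[m]; t=w[w[:,2]>.058]; bl=w[w[:,2]<.022]
vt=np.linalg.svd(bl[:,:2]-bl[:,:2].mean(0),full_matrices=False)[2][0]; vt=vt*np.sign(vt[1])
print('top',cv2.minAreaRect((t[:,:2]*1000).astype(np.float32)),'dir',np.degrees(np.arctan2(vt[1],vt[0])),w[:,2].max(),'all',cv2.minAreaRect((w[:,:2]*1000).astype(np.float32)))
pr=w[:,:2]@vt; print('front',w[pr>pr.max()-.01].mean(0))
E
python3 stick.py w8
```

```text
clock: 16.07
tcp_pos: [0.46, -0.0451, 0.2477]
orientation: [-1.657, -2.668, -0.0]
contact_force: [0.9, 0.4, 0.3]
grip_width: 0.0602
16.0667 [ 0.46   -0.0451  0.2477] jaw deg 26.324604963988552 zdir [-0.001  0.    -1.   ]
top ((457.7740783691406, -44.75603485107422), (20.994586944580078, 48.905616760253906), 25.72564125061035) dir 115.50142410378788 0.0687266631012611 all ((429.7362060546875, 21.810211181640625), (45.4225959777832, 193.33419799804688), 27.858409881591797)
front [0.38699177 0.10299569 0.01662287]
```

View pics/w8.png

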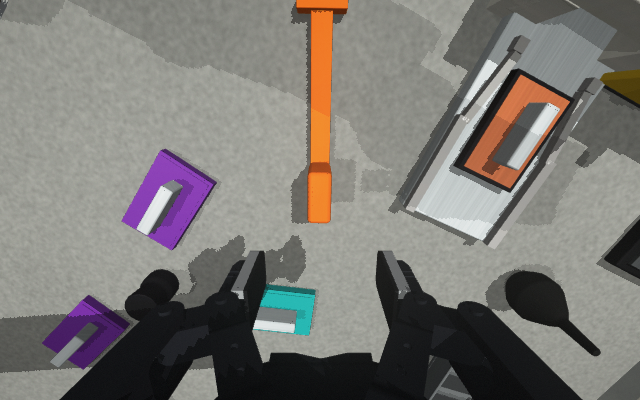

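```bash
python3 -m handwheel '[[[-0.002,0,-0.03,0,0,-0.012,0.055],[0,0,-0.035,0,0,0,0.055],[0,0,-0.035,0,0,0,0.055],[0,0,-0.03,0,0,0,0.055],[0,0,-0.015,0,0,0,0.055],[0,0,0,0,0,0,0.055],[0,0,0,0,0,0,0.055]]]' 70
```

```text
clock: 16.7
tcp_pos: [0.4586, -0.0435, 0.1025]
orientation: [-1.667, -2.66, -0.0]
contact_force: [0.2, 0.0, 0.5]
grip_width: 0.0553
```

```bash
python3 -m handwheel '[[[-0.0005,-0.001,-0.005,0,0,0,0.055],[0,0,-0.004,0,0,0,0.055],[0,0,0,0,0,0,0.03],[0,0,0,0,0,0,0],[0,0,0,0,0,0,0],[0,0,0,0,0,0,0],[0,0,0,0,0,0,0],[0,0,0,0,0,0,0]]]' 70
```

```text
clock: 17.37
tcp_pos: [0.458, -0.0462, 0.0948]
orientation: [1.671, 2.659, 0.001]
contact_force: [-0.6, 0.3, 6.2]
grip_width: 0.0213
```

```bash
python3 -m handwheel '[[[0,0,0.015,0,0,0,0],[0,0,0.03,0,0,0,0],[0,0,0.025,0,0,0,0],[0.026,-0.02,0,0,0,-0.07,0],[0.026,-0.02,0,0,0,-0.07,0],[0.026,-0.02,0,0,0,-0.07,0],[0.026,-0.02,0,0,0,-0.07,0],[0.026,-0.02,0,0,0,-0.07,0],[0.0225,-0.018,0,0,0,-0.067,0],[0,0,0,0,0,0,0]]]'
python3 -m handwheel '[[[0,0,0,0,0,0,0]]]'
cat > st2.py <<'E'
from look import *
import sys
h=cv2.cvtColor(im,cv2.COLOR_RGB2HSV)
c,s=np.cos(.031),np.sin(.031)
L=np.stack([(W[...,0]-.6)*c+(W[...,1]-.176)*s,-(W[...,0]-.6)*s+(W[...,1]-.176)*c,W[...,2]],-1)*1000
m=(h[...,0]>6)&(h[...,0]<16)&(h[...,1]>200)&(h[...,2]>60)&(L[...,2]>10)&(abs(L[...,0])<60)&(L[...,1]<100)
n,lab,st,_=cv2.connectedComponentsWithStats(m.astype(np.uint8))
for i in range(1,n):
    if st[i,4]<150: continue
    q=L[lab==i]; print(st[i].tolist(),'scanner ext',np.percentile(q,[1,99],0).round(1).tolist())
E
python3 st2.py w9
```

```text
clock: 18.2
tcp_pos: [0.6135, -0.169, 0.1642]
orientation: [2.192, 2.245, 0.002]
contact_force: [0.6, -1.0, 0.1]
grip_width: 0.0211
clock: 18.28
tcp_pos: [0.6103, -0.1654, 0.1636]
orientation: [-2.187, -2.255, 0.001]
contact_force: [-0.2, 0.2, -1.4]
grip_width: 0.0211
18.2833 [ 0.6103 -0.1654  0.1636] jaw deg 1.7360710709248044 zdir [-0. -0. -1.]
[294, 0, 54, 357, 15235] scanner ext [[-11.3, -361.4, 81.9], [8.9, -216.4, 136.2]]
```

View pics/w9.png

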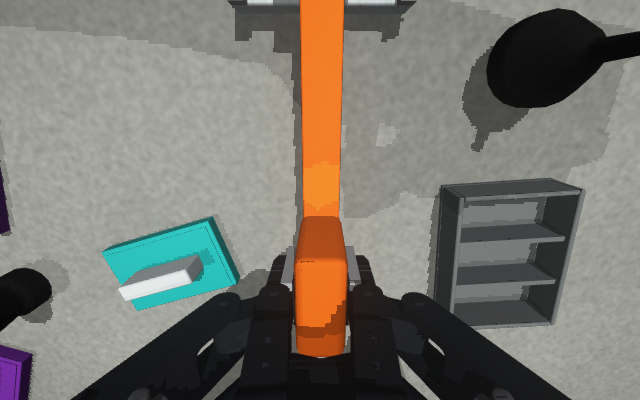

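```bash
python3 -m handwheel '[[[0.001,0,-0.02,0,0,0.001,0],[0,0,-0.018,0,0,0,0],[0,0,-0.007,0,0,0,0],[0,0,0,0,0,0,0],[0,0,0,0,0,0,0]]]'
python3 - <<'E'
from h import *
im,d=r.grab_frame('side'); save('','sd3',im[180:380,180:400].repeat(3,0).repeat(3,1))
E
```

```text
clock: 18.75
tcp_pos: [0.6105, -0.1635, 0.1192]
orientation: [-2.183, -2.258, 0.001]
contact_force: [-0.5, -0.1, -0.6]
grip_width: 0.0215
```

View pics/sd3.png

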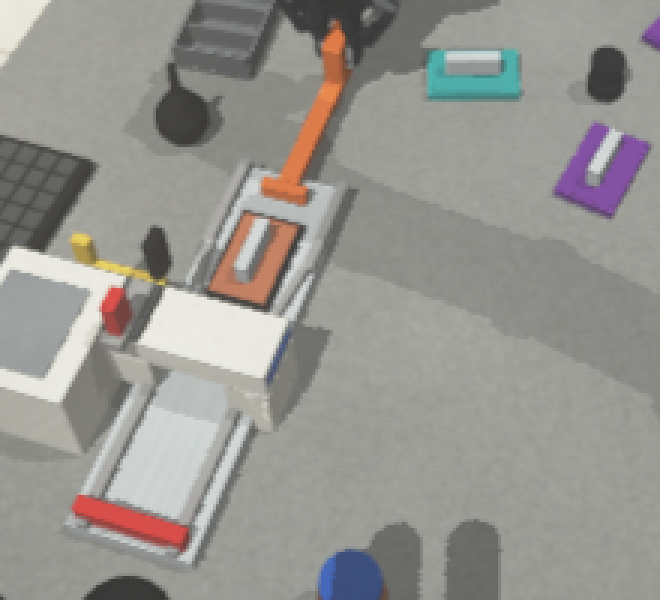

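```bash
python3 -m handwheel '[[[-0.0002,0.008,-0.0015,0,0,0,0],[-0.0003,0.01,0,0,0,0,0],[-0.0003,0.01,0,0,0,0,0],[-0.0004,0.012,0,0,0,0,0],[-0.0004,0.012,0,0,0,0,0],[-0.0004,0.012,0,0,0,0,0],[-0.0004,0.012,0,0,0,0,0],[-0.0004,0.012,0,0,0,0,0]]]'
```

```text
clock: 19.47
tcp_pos: [0.6082, -0.0746, 0.1177]
orientation: [-2.184, -2.258, -0.0]
contact_force: [0.2, -0.3, -0.9]
grip_width: 0.0215
```

```bash
python3 -m handwheel '[[[-0.0004,0.01,-0.0005,0,0,0,0],[-0.0003,0.01,0,0,0,0,0],[-0.0003,0.01,0,0,0,0,0],[-0.0003,0.01,0,0,0,0,0],[-0.0003,0.01,0,0,0,0,0],[0,0,0,0,0,0,0]]]'
python3 st2.py w10
```

```text
clock: 19.97
tcp_pos: [0.6066, -0.0227, 0.1172]
orientation: [-2.18, -2.26, -0.002]
contact_force: [0.4, 0.0, -1.8]
grip_width: 0.0215
19.9667 [ 0.6066 -0.0227  0.1172] jaw deg 2.0695399871755242 zdir [ 0.     0.002 -1.   ]
[294, 0, 54, 357, 15020] scanner ext [[-10.4, -218.6, 35.8], [9.3, -73.4, 89.8]]
```

View pics/w10.png

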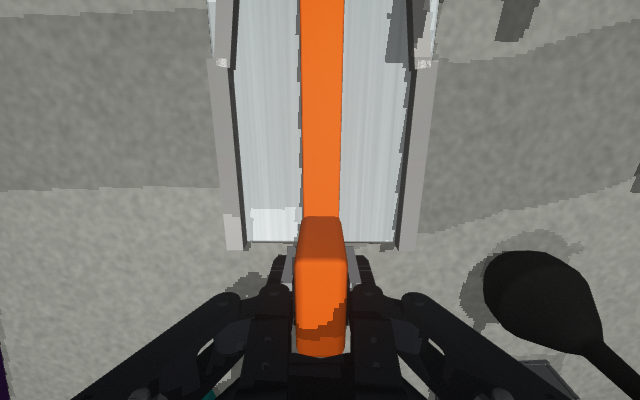

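```bash
python3 -m handwheel '[[[-0.0003,0.009,0,0,0,-0.003,0],[-0.0003,0.009,0,0,0,0,0],[-0.0003,0.009,0,0,0,0,0],[-0.0003,0.009,0,0,0,0,0],[-0.0003,0.009,0,0,0,0,0],[-0.0003,0.009,0,0,0,0,0],[-0.0003,0.009,0,0,0,0,0],[-0.0003,0.009,0,0,0,0,0],[-0.0003,0.008,0,0,0,0,0],[0,0,0,0,0,0,0]]]'
python3 - <<'E'
from h import *
im,d=r.grab_frame('side'); save('','sd4',im[180:380,180:400].repeat(3,0).repeat(3,1))
E
```

```text
clock: 20.85
tcp_pos: [0.6039, 0.0568, 0.1174]
orientation: [-2.184, -2.257, -0.003]
contact_force: [-0.4, 0.1, -1.9]
grip_width: 0.0213
```

View pics/sd4.png

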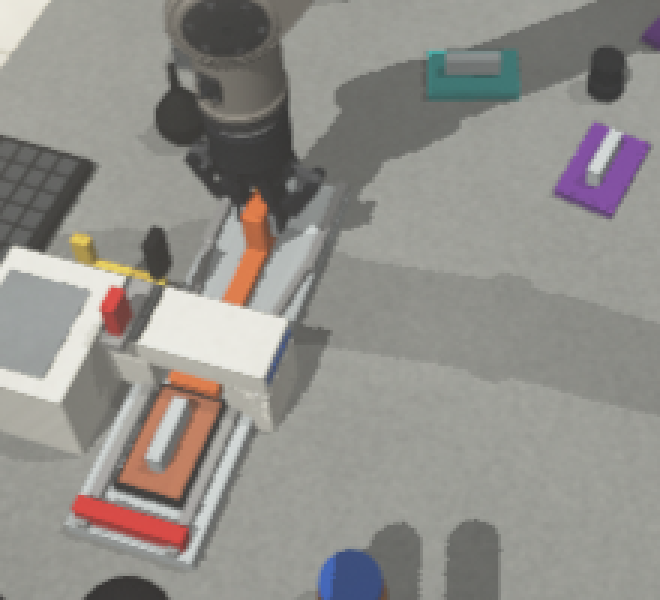

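```bash
python3 -m handwheel '[[[-0.0001,0.004,0,0,0,0,0],[-0.0001,0.004,0,0,0,0,0],[-0.0001,0.004,0,0,0,0,0],[-0.0001,0.003,0,0,0,0,0],[-0.0001,0.003,0,0,0,0,0],[0,0,0,0,0,0,0]]]'
python3 -m handwheel '[[[0,0.002,0,0,0,0,0],[0,0.002,0,0,0,0,0],[0,0,0,0,0,0,0]]]'
```

```text
clock: 21.4
tcp_pos: [0.6034, 0.0728, 0.1172]
orientation: [-2.187, -2.255, -0.001]
contact_force: [-0.3, -0.5, -2.0]
grip_width: 0.0214
clock: 21.65
tcp_pos: [0.6036, 0.0758, 0.1172]
orientation: [2.188, 2.254, -0.0]
contact_force: [0.9, -0.8, -1.3]
grip_width: 0.0213
```

```bash
python3 -m handwheel '[[[0,0.002,0,0,0,0,0],[0,0.001,0,0,0,0,0],[0,0,0,0,0,0,0]]]'
cat > car3.py <<'E'
from h import *
import sys
im,d=r.grab_frame('side'); save('',sys.argv[1],im[180:380,180:400].repeat(3,0).repeat(3,1))
W=cloud('side',d); c,s=np.cos(.031),np.sin(.031)
L=np.stack([(W[...,0]-.6)*c+(W[...,1]-.176)*s,-(W[...,0]-.6)*s+(W[...,1]-.176)*c,W[...,2]],-1)*1000
m=(L[...,2]>50)&(L[...,2]<66)&(abs(L[...,0])<30)&(L[...,1]>66)&(L[...,1]<190)
q=L[m]; print('bar',len(q),cv2.minAreaRect(q[:,:2].astype(np.float32)),np.percentile(q,[2,98],0).round(1).tolist())
h=cv2.cvtColor(im,cv2.COLOR_RGB2HSV); red=((h[...,0]<6)|(h[...,0]>173))&(h[...,1]>150)&(L[...,1]>150)&(abs(L[...,0])<60)&(L[...,2]>20)&(L[...,2]<60)
q=L[red];print('stop',np.percentile(q,[2,98],0).round(1).tolist())
E
python3 car3.py sd5
```

```text
clock: 21.9
tcp_pos: [0.6036, 0.0761, 0.1172]
orientation: [2.189, 2.251, -0.004]
contact_force: [-0.6, -7.3, 1.8]
grip_width: 0.0209
bar 145 ((0.9757046699523926, 127.25952911376953), (15.024759292602539, 60.26226806640625), 0.6769478917121887) [[-6.1, 98.5, 50.4], [7.6, 156.8, 60.9]]
stop [[-43.3, 177.7, 32.2], [50.1, 192.0, 45.1]]
```

View pics/sd5.png

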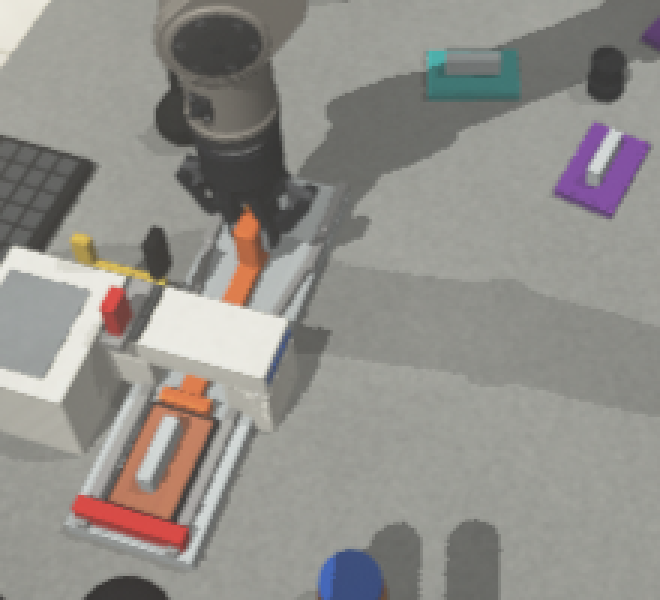

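```bash
python3 -m handwheel '[[[0.0003,-0.01,0,0,0,0,0],[0.0005,-0.015,0,0,0,0,0],[0.0005,-0.015,0,0,0,0,0],[0.0005,-0.015,0,0,0,0,0],[0.0005,-0.015,0,0,0,0,0],[0.0004,-0.015,0,0,0,0,0],[0.0003,-0.01,0,0,0,0,0],[0,0,-0.001,0,0,0,0],[0,0,0,0,0,0,0],[0,0,0,0,0,0,0]]]'
```

```text
clock: 22.78
tcp_pos: [0.6064, -0.0153, 0.1161]
orientation: [-2.187, -2.255, -0.001]
contact_force: [-0.4, -0.4, -1.1]
grip_width: 0.0214
```

```bash
python3 -m handwheel '[[[0,0,-0.001,0,0,0,0],[0,0,-0.001,0,0,0,0],[0,0,0,0,0,0,0]]]'
```

```text
clock: 23.03
tcp_pos: [0.6066, -0.0147, 0.1149]
orientation: [-2.186, -2.256, -0.001]
contact_force: [-2.5, 0.8, 4.6]
grip_width: 0.0213
```

```bash
python3 -m handwheel '[[[0,0,0,0,0,0,0.03],[0,0,0,0,0,0,0.05],[0,0,0,0,0,0,0.05],[0,0,0.01,0,0,0,0.05],[0,0,0.03,0,0,0,0.05],[0,0,0.04,0,0,0,0.05],[0,0,0.04,0,0,0,0.05],[0,-0.02,0.03,0,0,0,0.05],[0,0,0,0,0,0,0.05],[0,0,0,0,0,0,0.05]]]'
python3 car3.py sd6
python3 st2.py w11
python3 - <<'E'
from h import *
im,d=r.grab_frame('scene'); save('','s6',im)
for n in ('scene','side'):
    r.grab_frame(n); z=r.grab_frame(n); W=cloud(n,z[1])
    for l in ('cleaner','loupe','jar','tape','samples','blower','driver'):
        ms=r.masks_of(l,n)
        if ms:
            w=W[ms[0]['pixels']]; print(n,l,round(ms[0]['p'],2),np.nanmedian(w,0).round(3))
E
```

```text
clock: 23.87
tcp_pos: [0.6075, -0.0376, 0.267]
orientation: [2.188, 2.249, 0.004]
contact_force: [-0.5, 0.2, -0.1]
grip_width: 0.0502
bar 145 ((1.0230741500854492, 126.92650604248047), (15.848867416381836, 61.219261169433594), 0.46330392360687256) [[-6.4, 98.0, 50.4], [7.9, 156.4, 61.3]]
stop [[-43.7, 178.0, 31.9], [50.4, 192.1, 44.9]]
23.9167 [ 0.6065 -0.0367  0.265 ] jaw deg 1.6528173933682253 zdir [ 0.001 -0.    -1.   ]
[311, 0, 22, 143, 2796] scanner ext [[-9.3, -164.9, 32.9], [9.2, -44.4, 36.4]]
[310, 144, 23, 58, 1228] scanner ext [[-10.1, -214.1, 82.9], [9.5, -165.9, 88.1]]
scene cleaner 0.98 [ 0.679 -0.321  0.064]
scene loupe 0.68 [ 0.354 -0.26   0.031]
scene tape 0.72 [ 0.386 -0.489  0.018]
scene samples 0.66 [ 0.761 -0.199  0.018]
scene blower 0.94 [ 0.758 -0.064  0.043]
scene driver 0.61 [ 0.582 -0.485  0.019]
side cleaner 0.78 [ 0.659 -0.296  0.074]
side loupe 0.56 [ 0.34  -0.239  0.041]
side jar 0.63 [0.397 0.371 0.072]
side tape 0.62 [ 0.377 -0.479  0.018]
side samples 0.94 [ 0.767 -0.171  0.015]
side blower 0.69 [ 0.739 -0.038  0.045]
side driver 0.57 [ 0.564 -0.475  0.018]
```

View pics/w11.png

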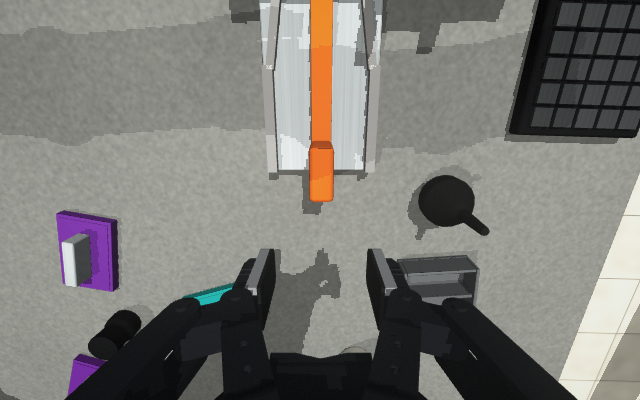

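View pics/sd6.png

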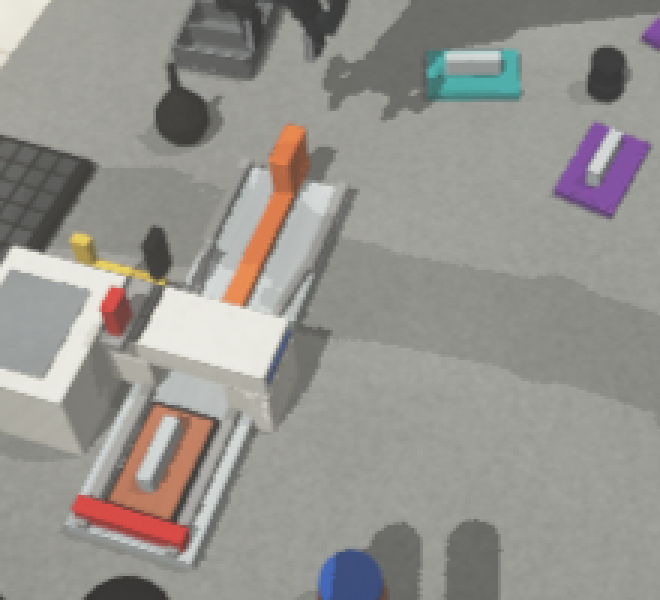

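View pics/s6.png

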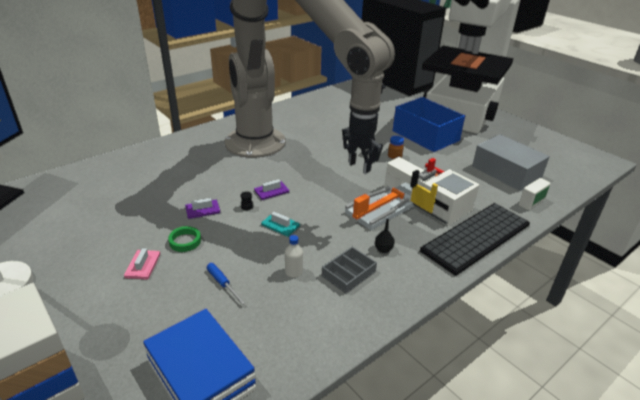

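```bash
python3 -c "
from bench import r
print(r.get_obs()['contact_force']); print(r.hand_in())"
```

```text
[ 0.57986544 -0.21813931 -0.03766413]
the job is handed in; nothing more can be done
None
```

The job is done and handed in at about 26 s of the 72 s allowed; the hand-in gives no verdict.

**What I did:** I slid the catch back to its stop, then the shutter open to its stop. I laid the carrier in the loading track and pushed it through with the stick until it rested against the red end stop. I then drew the stick back, set it flat on the bed and let go.

**Last checks, in scanner axes:**
- **Carrier:** centre at about x 1, y 127 mm, within 1° of the feed direction. The force rose to about 7 N when it reached the stop.
- **Stick:** lies flat on the bed. Its tip works out at about y = -15 mm, from the handle's measured position, because the tip was not in view of the wrist camera.
- **Catch and shutter:** the knob was last measured at its fully back position and the fin at its fully open one. The last pictures still show both open.
- **Gripper:** clear of everything, with contact force near zero.

**Other things on the bench:** repeat positions agreed to a few millimetres. There were two exceptions:
- **Samples box:** the side camera read it about 27 mm off, but the arm was partly hiding it. The scene camera put it within 1 mm.
- **Jar:** the scene camera missed it at the end. The side camera showed it unmoved.

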